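Fold down the front of the spice cupboard onto its two supports

TASK

Turn the small spice cupboard's sloping front into a little worktop: pull both of the wooden slide-out supports below it fully out to their stops, and only then fold the front flap down until it lies level on the two of them. Bring the flap down gently in the hand, without letting it drop, and do not push the other things about.

Things in the scene. Friction and masses are not known exactly. Their poses are not given: they have to be found in the camera images.
- hinge_middle (a point): middle of the flap's hinge line on the spice cupboard: wooden, 300 wide, 235 deep, 249 high, fixed on the table, sloping front towards the robot. 95 mm above the table. Its x axis points level from the front into the cupboard, y along the hinge line to the left as the robot sees it, z up; it does not turn with the flap
- flap (a joint): flap angle, rad: 0 = shut, leaning back 25 degrees from upright; grows as the free edge swings up, over and down towards the robot; 0.436 = upright; 2.007 = level, resting on the pulled-out supports. Stiff hinge (friction 0.17 Nm): let go between shut and about 0.95 rad the flap stays where it is; beyond that it falls, and with no support out it drops past level
- outer_knob (a point): grip centre of the steel knob on the flap's outer face, at mid-width, 135 mm from the hinge line, 29 mm out from that face. Grip: a disc 20 mm across, 17 mm thick, on a 12 mm neck, axis square to the flap; it ends 39 mm from the face. When the flap is level it is underneath and out of reach. Moves with the flap
- inner_knob (a point): grip centre of an equal knob on the flap's inner face, behind the outer one: 135 mm from the hinge line, 29 mm out from the inner face (41 mm from the plane of the outer face). Inside the cupboard while the flap is shut; it can be taken from above once the flap is past upright, and points straight up when level. Moves with the flap
- support_left (a joint): how far the left support is pulled out towards the robot, m: 0 = home, 0.11 = fully out at its stop. It slides level, along the cupboard's -x, with about 1.5 N of friction, and stays where it is left
- support_right (a joint): the same for the right support
- grip_left (a point): centre of the gripping length of the left support, 110 mm left of the cupboard's middle: a wooden bar 18 wide, 24 high, top face 95 mm and this point 83 mm above the table. When home the bar sticks out 46 mm before the hinge line, this point 19 mm; its last 9 mm is a front plate 30 wide, 24 high. Moves with the support
- grip_right (a point): the same for the right support, 110 mm right of the cupboard's middle. A big fixed coffee machine stands farther to the right; keep clear of it on the way in
- flap_edge (a point): middle of the free edge of the wooden front flap (262 wide, 170 from hinge to free edge, 12 thick, 0.36 kg). While shut this edge lies flush against the cupboard's top and cannot be gripped. The hinge line lies in the flap's outer face, which becomes its underside, 95 mm above the table when level
- opener: bottle opener with a yellow handle, 174x41x20, lying in front of the cupboard, partly where the flap comes down (which clears it by far). A bystander; origin at the centre of its underside
- peeler: peeler with a dark green handle, 170x25x18, lying on the right of the table. A bystander; origin at the centre of its underside
- canister: grey-green canister with a wooden lid, 77 across, 100 high, on the left. A bystander; origin at the centre of its underside
- tub: small white yoghurt tub, 72 across, 71 high, left of the cupboard. A bystander; origin at the centre of its underside
- tin: food tin, 57 across, 72 high, at the front right, before the coffee machine. A bystander; origin at the centre of its underside

How it is judged:
On the way, in this order (a step that is already met when the one before it is completed fails the run):
1. both supports are fully out while the flap is still up (value of joint each of support_left, support_right above 0.1 m and value of joint flap below 1.2 rad), for 0.2 s.
2. the flap lies level on the two supports (value of joint each of support_left, support_right above 0.1 m and value of joint flap between 1.965 and 2.06 rad), for 0.2 s.
At the end, for the whole second after the job is handed in: Both supports are out by more than 100 of their 110 mm, and the flap is at rest level on them (joint 1.965 to 2.06 rad, about 2.5 degrees either way) (all of step 2 and velocity of joint flap between -0.05 and 0.05 rad/s); the robot touches nothing.
It fails at once if the flap was lowered (past 1.2 rad) while a support was not out (less than 90 mm) (value of joint any of support_left, support_right below 0.09 m and value of joint flap above 1.2 rad).
It fails at once if the flap was dropped (faster than 2.5 rad/s) (velocity of joint flap above 2.5 rad/s).
It fails at once if one of the other things was pushed more than 40 mm (distance of any of opener, peeler, canister, tub, tin from where it was at the start of the episode above 0.04 m).
It also fails if it takes over 67 s, if anything falls off the work surface, if the arm or the gripper's body presses on something with over 40 N, if the wrist force passes 120 N, or if a joint passes its speed limit or range.

ROBOT

A 6-joint arm with a two-finger parallel gripper is mounted at the origin on a cart in front of the work surface, level with it; the furniture and walls round the work are solid. World frame = base frame: x ahead of the robot, y to its left, z up, the work surface at z = 0. Lengths are in m, angles in rad, forces in N, time in s.
With the tool pointing down it reaches from about 0.4 to 0.825 m from the base axis. Payload 7 kg.
Tool frame: the origin (TCP) lies between the finger pads; the fingertips stand 8 mm ahead of it and the grasp point (between the pads) lies 11 mm behind it (arm.finger_overhang is the distance from the TCP to the fingertips, in m); z points along the fingers, y is the line along which they close (so a half turn about z gives the same grasp; the last joint's range is limited). The gripper opens to 88 mm and grips with 3 to 60 N. Pads are 19 mm wide; open, the fingers measure 130 mm over their backs; the gripper's body (78 mm by 193 mm) begins 47 mm behind the grasp point.
Start: joints at [-0.84, 0.359, 0.012, 0, -1.224, -0.288], TCP at [0.289, -0.61, 0.235] pointing down, gripper open.
Joint ranges: [-3.07, 3.07], [-1.43, 2.12], [-1.02, 1.25], [-3.03, 1.67], [-3.05, -0], [-3.03, 3.03]. Speed limits (rad/s): [2.39, 2.39, 3.01, 3.14, 3.14, 3.14].

INTERFACE

Orientations are given as [roll, pitch, yaw] about the fixed x, y, z axes, in that order (R = Rz(yaw) Ry(pitch) Rx(roll)).
In Python, from station import arm gives the robot as it stands.
- The arm moves only by the tool move_arm, never from a script. Its argument "rows" is text: rows parted by semicolons, each of 7 numbers parted by spaces: the turn, a rotation vector about the tool's x, y, z in degrees, then the shift along the tool's x, y, z in m, then the finger opening in m, from 0 to 0.0876. A call has 1 to 8 rows; each row shifts and turns the commanded pose from where the row before left it, along the tool's axes as they then stand; what a row does not reach is not made up. A row lasts 1/8 s, in which the tool goes at most 62.5 mm and 10.7 degrees, less where a joint would pass 70% of its speed; a pose out of reach is approached as far as the arm can. A call is refused whole if a number of a shift passes 0.0625 or a number of a turn 10.7, either way. A call with a gripper value outside its range is refused whole. The fingers move at their own pace and stop on an object; "squeeze" is the grip in N (left out, the last holds). Time passes only in rows, so rows that do not move let the fingers close. It gives the time, the measured TCP pose, the force, the opening and the grip force at its end, in the units of the state.
- arm.get_state(): the state, without advancing time (a new reading comes with each control period).
- arm.grab_frame(name): name is "side" or "top" or "wrist"; returns (picture, depth): 420x560x3 uint8, blue, green, red; 420x560 float32, m along the optical axis (not along the pixel's ray), 0 where there is no reading.
- arm.camera_model(name): a dict with "mtx" (3x3 intrinsics, pixels), "camera_from_world" (4x4, takes a point from world to camera coordinates); the wrist camera has in their place "mount" (4x4, takes a point from camera to tool coordinates, whose origin is the TCP and whose axes are the flange's). Camera axes: x right, y down, z forward; pixel columns grow to the right and rows downward; lengths in m; the calibration is good to about 2 mm. A picture is of the moment at which its call begins: read the wrist's pose just before it. camera_model takes no time and is no camera call.
- arm.job_done(): hands the job in; it is judged then, once.
The state is a dict: "t": time; "q": joint angles; "qd": joint speeds; "joint_efforts": joint torques, N m; "eef_pos": TCP position; "ee_rot": TCP orientation; "force": force on the tool from outside, world axes, zero at the start; "moment": the same for the moment, N m; "width": finger opening in m; "gripper_force": force on a finger pad.
Only numpy, scipy, OpenCV 4.12 (cv2) and the standard library are available. Lean on these libraries where they do the work, as an engineer would, in place of code of your own. Each camera call takes 0.05 s, during which the arm holds its last target. There are 200 camera calls.

## Working session

There is one attempt and no reset: what is moved stays moved. The work goes in short steps, Python scripts to look and compute and a tool call to move; the robot and the scene stay as the last step left them, time stands still between calls to the robot, and variables do not carry over. Pictures are saved under pics/ and viewed, at most 10 in all, crops included, and the job is handed in when it is done.

Besides the shell and the picture viewer there is one more tool, called after "Request:" as name(argument=value, ...) on one line, values as JSON. move_arm: Moves the arm, as the interface text tells. Its arguments: {"type":"object","properties":{"rows":{"type":"string"},"squeeze":{"type":"number"}},"required":["rows"]}

```bash
ls; mkdir -p pics; python3 - <<'E'
from station import arm
import cv2,numpy as np
s=arm.get_state();print(s)
for n in("side","top"):
    p,d=arm.grab_frame(n);cv2.imwrite(f"pics/{n}0.png",p);np.save(f"pics/{n}0.npy",d);m=arm.camera_model(n);print(n,m["mtx"].tolist(),np.round(m["camera_from_world"],3).tolist())
print(arm.camera_model("wrist"))
E
```

```text
pics
{'t': 0.0, 'q': array([-8.39926104e-01,  3.59397738e-01,  1.10726175e-02, -3.41078579e-04,
       -1.22410206e+00, -2.88125390e-01]), 'qd': array([-1.37108758e-03, -1.55986870e-03,  1.17853306e-03, -1.09705481e-03,
       -8.08825016e-04,  5.76936255e-05]), 'joint_efforts': array([ 8.72300570e-04, -5.82718885e+01,  2.93068010e+01,  6.99769601e+00,
        6.82326776e-03, -1.58555595e-04]), 'eef_pos': array([ 0.28897383, -0.60949592,  0.23362328]), 'ee_rot': array([ 3.13993791e+00, -1.56041659e-04, -2.69896385e+00]), 'force': array([ 0.12732907, -0.14931429, -0.28625204]), 'moment': array([-0.02097517, -0.01951338,  0.04513202]), 'gripper_force': 0.0, 'width': 0.08737315370467892}
side [[511.660589044953, 0.0, 278.1742995702929], [0.0, 511.660589044953, 206.93870661889719], [0.0, 0.0, 1.0]] [[-0.892, -0.452, 0.009, 0.493], [-0.267, 0.509, -0.818, 0.328], [0.365, -0.732, -0.575, 1.305], [0.0, 0.0, 0.0, 1.0]]
top [[403.86471599378024, 0.0, 277.19185779179526], [0.0, 403.86471599378024, 205.90945015099692], [0.0, 0.0, 1.0]] [[0.013, -1.0, -0.01, -0.041], [-0.99, -0.012, -0.139, 0.608], [0.139, 0.011, -0.99, 1.262], [0.0, 0.0, 0.0, 1.0]]
{'mtx': array([[331.69472512,   0.        , 273.89183118],
       [  0.        , 331.69472512, 210.62087953],
       [  0.        ,   0.        ,   1.        ]]), 'mount': array([[-4.16408248e-04, -9.65419511e-01, -2.60700967e-01,
         6.97318315e-02],
       [ 9.99999753e-01, -2.54345530e-04, -6.55379262e-04,
        -8.40055401e-04],
       [ 5.66407801e-04, -2.60701176e-01,  9.65419378e-01,
        -1.50759598e-01],
       [ 0.00000000e+00,  0.00000000e+00,  0.00000000e+00,
         1.00000000e+00]])}
```

View pics/side0.png

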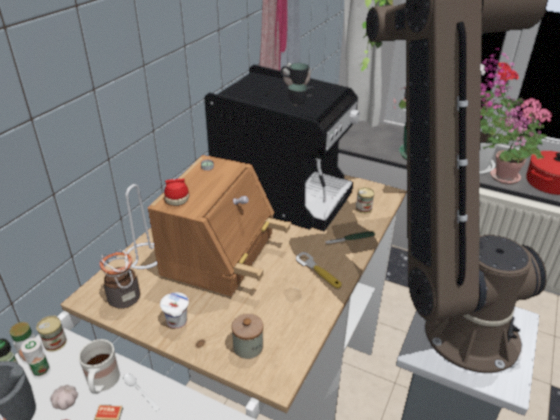

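View pics/top0.png

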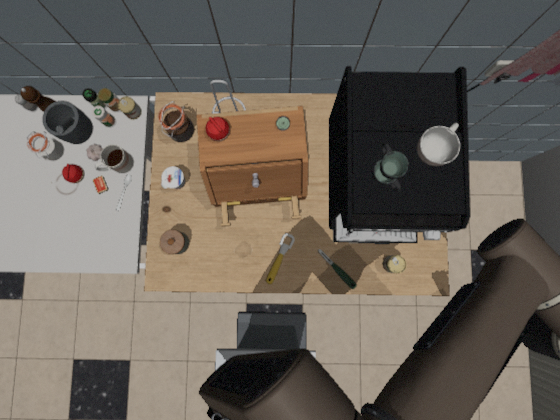

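The side view shows the knob near (240,200) and the support ends near (248,270) and (285,227). In the top view the supports are at (225,213) and (295,207), and the knob at (256,180). Next I'll measure them from depth.

```bash
cat > h.py <<'E'
import numpy as np,cv2
from station import arm
def cloud(n,d):
    m=arm.camera_model(n);K=m["mtx"];v,u=np.mgrid[:d.shape[0],:d.shape[1]]
    P=np.stack([(u-K[0,2])*d/K[0,0],(v-K[1,2])*d/K[1,1],d],-1)
    T=np.linalg.inv(m["camera_from_world"]);W=P@T[:3,:3].T+T[:3,3];W[d==0]=np.nan;return W
def proj(n,p):
    m=arm.camera_model(n);c=m["camera_from_world"][:3]@np.r_[p,1];q=m["mtx"]@c;return q[:2]/q[2]
E
python3 - <<'E'
from h import *
W=cloud("top",np.load("pics/top0.npy"))
for (u,v) in [(160,250),(225,213),(228,212),(295,207),(256,180),(215,150),(290,140),(240,190),(270,190),(172,240),(280,262)]: print(u,v,np.round(W[v,u],3))
z=W[...,2];vv,uu=np.mgrid[:420,:560];
# cupboard top
reg=(uu>195)&(uu<310)&(vv>95)&(vv<220)
t=reg&(abs(z-.249)<.006);c=W[t][:,:2];print("top rect",cv2.minAreaRect(c.astype(np.float32)),t.sum())
# flap plane
f=(uu>220)&(uu<292)&(vv>170)&(vv<192)&~((abs(uu-256)<12));p=W[f];p=p[~np.isnan(p[:,0])];m=p.mean(0);n=np.linalg.svd(p-m)[2][2];n*=np.sign(n[2]);print("flap n",n,m,np.degrees(np.arctan2(n[1],n[0])),np.degrees(np.arcsin(n[2])))
for n_ in("top","side"):
  W=cloud(n_,np.load(f"pics/{n_}0.npy"));z=W[...,2]
  b=(abs(z-.095)<.006)&(W[...,0]>.4)&(W[...,0]<.75)&(abs(W[...,1])<.35)
  k,l,st,ce=cv2.connectedComponentsWithStats(b.astype(np.uint8))
  for i in range(1,k):
    if st[i,4]>12: print(n_,st[i],np.round(W[l==i].mean(0),3),np.round(W[l==i].min(0),3),np.round(W[l==i].max(0),3))
for n_,r in(("side",(180,330,160,300)),("top",(190,320,100,240))):
  p=cv2.imread(f"pics/{n_}0.png")[r[2]:r[3],r[0]:r[1]];cv2.imwrite(f"pics/{n_}c.png",cv2.resize(p,None,fx=4,fy=4,interpolation=2))
E
python3 -c "
import cv2,numpy as np
a=cv2.imread('pics/sidec.png');b=cv2.imread('pics/topc.png');print(a.shape,b.shape)
cv2.imwrite('pics/sc.png',a);"
```

```text
160 250 [0.463 0.35  0.004]
225 213 [0.577 0.127 0.095]
228 212 [0.582 0.12  0.078]
295 207 [ 0.598 -0.089  0.096]
256 180 [0.652 0.024 0.239]
215 150 [0.734 0.139 0.248]
290 140 [ 0.764 -0.069  0.251]
240 190 [0.638 0.076 0.157]
270 190 [ 0.642 -0.012  0.141]
172 240 [0.491 0.286 0.099]
280 262 [ 0.429 -0.045  0.014]
top rect ((0.7465925812721252, 0.035268060863018036), (0.21377716958522797, 0.29995420575141907), 5.6375017166137695) 5515
flap n [-0.90959705 -0.08935521  0.40576947] [0.65939648 0.02639913 0.18767655] -174.38949113577874 23.939355011324526
top [274 195  27  24 185] [ 0.605 -0.081  0.096] [ 0.564 -0.105  0.09 ] [ 0.636 -0.024  0.101]
top [221 199  39  27 208] [0.586 0.116 0.096] [0.539 0.023 0.089] [0.623 0.141 0.101]
top [167 238   8   6  29] [0.49  0.291 0.097] [0.482 0.282 0.089] [0.497 0.305 0.101]
side [266 193  17   8  47] [ 0.674 -0.202  0.095] [ 0.641 -0.209  0.089] [ 0.703 -0.197  0.101]
side [282 199  25  10  74] [ 0.598 -0.202  0.095] [ 0.558 -0.211  0.089] [ 0.64  -0.196  0.101]
side [233 217  58  59 484] [0.596 0.039 0.095] [ 0.537 -0.107  0.089] [0.639 0.147 0.101]
side [182 260  52  15 156] [0.674 0.179 0.095] [0.604 0.162 0.089] [0.748 0.191 0.101]
side [244 318   8   7  39] [0.486 0.295 0.096] [0.478 0.284 0.09 ] [0.496 0.303 0.1  ]
(560, 600, 3) (560, 520, 3)
```

View pics/sidec.png

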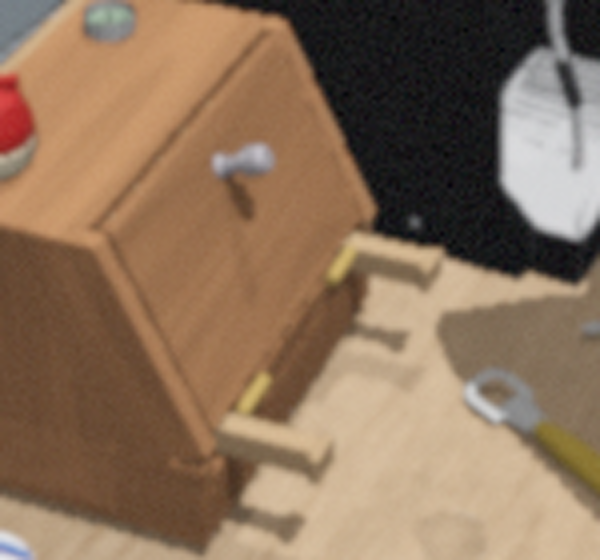

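View pics/topc.png

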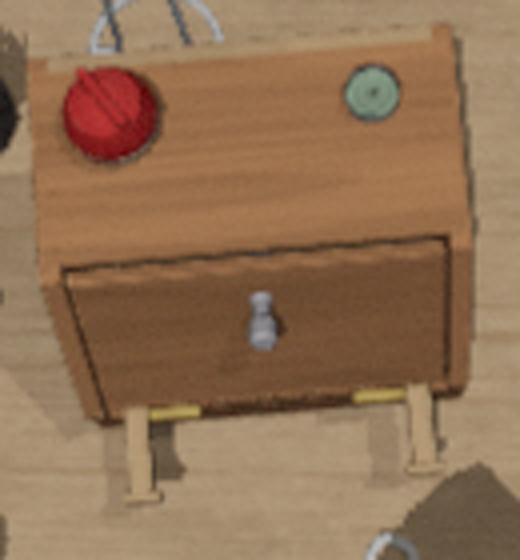

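The crops show the supports' front plates at home and the knob mid-flap, with the cupboard yawed about 5.6°. I'll refine the hinge position, bar positions and coffee machine boundary in the cupboard frame.

```bash
cat >> h.py <<'E'
A=np.radians(5.63);EX=np.array([np.cos(A),np.sin(A),0]);EY=np.array([-np.sin(A),np.cos(A),0]);EZ=np.array([0,0,1.])
L=np.stack([EX,EY,EZ])   # local = L@world (origin at base)
E
python3 - <<'E'
from h import *
for n in("top","side"):
  W=cloud(n,np.load(f"pics/{n}0.npy"))@L.T;W=W[~np.isnan(W[...,0])]
  x,y,z=W.T;pc=lambda a:np.round(np.percentile(a,[1,5,25,50,75,95,99]),3) if len(a)>5 else len(a)
  t=(abs(z-.249)<.004)&(x>.70)&(x<.84)&(y>-.25)&(y<.2);print(n,"top y",pc(y[t]))
  for s in(1,-1):
    b=(abs(z-.095)<.004)&(x>.53)&(x<.605)&(abs(y+.038-s*.11)<.03);print(" bar",s,"x",pc(x[b]),"y",pc(y[b]))
    b2=b&(x>.582);print("   shaft y",pc(y[b2]))
  f=(abs(y+.038)<.11)&(abs(y+.038)>.03)&(z>.11)&(z<.235)&(x>.6)&(x<.70);
  c=np.polyfit(z[f]-.095,x[f],1);r=x[f]-np.polyval(c,z[f]-.095);k=abs(r)<.008;c=np.polyfit(z[f][k]-.095,x[f][k],1);print(" flap slope",np.degrees(np.arctan(c[0])),"hinge x",c[1],"fixed slope",np.median(x[f][k]-np.tan(np.radians(25))*(z[f][k]-.095)))
  kb=(abs(y+.038)<.03)&(z>.19)&(z<.26)&(x<.66)&(x>.62);kb&=(x-(.616+np.tan(np.radians(25))*(z-.095))<-.014);print(" knob",kb.sum(),pc(x[kb]),pc(y[kb]),pc(z[kb]))
  Ww=W@L; mm=(Ww[:,1]<-.15)&(Ww[:,1]>-.32)&(Ww[:,0]>.45)&(Ww[:,0]<.8)
  for lo,hi in((.04,.1),(.1,.2),(.2,.35),(.35,.5)):
    q=Ww[mm&(Ww[:,2]>lo)&(Ww[:,2]<hi)]
    for xa in np.arange(.45,.75,.04):
      g=q[(q[:,0]>=xa)&(q[:,0]<xa+.04)]
      if len(g)>15: print("  mach z",lo,"x",round(xa,2),"max y",np.round(np.percentile(g[:,1],97),3),len(g))
E
```

```text
top top y [-0.185 -0.175 -0.111 -0.047  0.018  0.098  0.109]
 bar 1 x [0.551 0.552 0.559 0.574 0.587 0.602 0.605] y [0.059 0.062 0.066 0.071 0.076 0.081 0.084]
   shaft y [0.063 0.063 0.067 0.07  0.076 0.079 0.079]
 bar -1 x [0.554 0.555 0.562 0.577 0.591 0.602 0.605] y [-0.16  -0.157 -0.152 -0.148 -0.142 -0.139 -0.136]
   shaft y [-0.157 -0.157 -0.152 -0.148 -0.143 -0.14  -0.139]
 flap slope 24.038517302543084 hinge x 0.617455409692734 fixed slope 0.6158131821221049
 knob 57 [0.636 0.637 0.64  0.646 0.651 0.656 0.659] [-0.048 -0.048 -0.043 -0.038 -0.034 -0.029 -0.028] [0.23  0.23  0.235 0.238 0.24  0.244 0.245]
  mach z 0.04 x 0.49 max y -0.218 335
  mach z 0.04 x 0.53 max y -0.203 165
  mach z 0.04 x 0.57 max y -0.202 38
  mach z 0.04 x 0.61 max y -0.202 25
  mach z 0.04 x 0.65 max y -0.202 24
  mach z 0.04 x 0.69 max y -0.202 26
  mach z 0.04 x 0.73 max y -0.202 24
  mach z 0.1 x 0.49 max y -0.244 22
  mach z 0.1 x 0.53 max y -0.203 23
  mach z 0.1 x 0.57 max y -0.202 68
  mach z 0.1 x 0.61 max y -0.202 65
  mach z 0.1 x 0.65 max y -0.202 64
  mach z 0.1 x 0.69 max y -0.202 58
  m
[... 1485 characters left out ...]
 z 0.1 x 0.57 max y -0.197 326
  mach z 0.1 x 0.61 max y -0.198 313
  mach z 0.1 x 0.65 max y -0.197 311
  mach z 0.1 x 0.69 max y -0.197 253
  mach z 0.1 x 0.73 max y -0.198 58
  mach z 0.2 x 0.49 max y -0.2 405
  mach z 0.2 x 0.53 max y -0.197 357
  mach z 0.2 x 0.57 max y -0.197 568
  mach z 0.2 x 0.61 max y -0.197 545
  mach z 0.2 x 0.65 max y -0.197 523
  mach z 0.2 x 0.69 max y -0.197 501
  mach z 0.2 x 0.73 max y -0.197 490
  mach z 0.35 x 0.49 max y -0.198 193
  mach z 0.35 x 0.53 max y -0.198 507
  mach z 0.35 x 0.57 max y -0.198 499
  mach z 0.35 x 0.61 max y -0.199 818
  mach z 0.35 x 0.65 max y -0.198 480
  mach z 0.35 x 0.69 max y -0.198 389
  mach z 0.35 x 0.73 max y -0.197 305
```

```bash
cat >> h.py <<'E'
from scipy.spatial.transform import Rotation as Ro
HX,HY,HZ=.6156,-.0365,.095
def Rt(th): # tool: x=-EX, y=EY, z=down, tilted th deg (body leans to robot)
    return Ro.from_matrix(np.stack([-EX,EY,-EZ],1))*Ro.from_euler('y',-th,degrees=True)
def here():
    s=arm.get_state();R=Ro.from_euler('xyz',s["ee_rot"]);return s,np.array(s["eef_pos"]),R
def tcp(g,th): R=Rt(th);return L.T@np.array(g)+R.apply([0,0,.011]),R
def delta(g,th):
    s,p,R=here();P,T=tcp(g,th);rv=(R.inv()*T).as_rotvec(degrees=True)
    print("t",round(s["t"],2),"shift(tool now mm)",np.round(R.inv().apply(P-p)*1e3,1),"(tool after)",np.round(T.inv().apply(P-p)*1e3,1),"turn",np.round(rv,1),"world d mm",np.round((P-p)*1e3,1))
    gl=L@(p+R.apply([0,0,-.011]));print(" grasp local now",np.round(gl,4),"width",round(s["width"],4),"gf",round(s["gripper_force"],1),"F",np.round(s["force"],1))
E
python3 - <<'E'
from h import *
delta([.40,-.24,.29],0); delta([.55,-.1465,.16],12)
print("machine safe wp above")
E
```

```text
t 0.1 shift(tool now mm) [-295.4  313.7  -44.9] (tool after) [-172.2  394.9  -45.3] turn [ 0.1 -0.  19.7] world d mm [132.6 409.9  45.3]
 grasp local now [ 0.2278 -0.635   0.2447] width 0.0878 gf 0.0 F [-0.3  0.3 -0.4]
t 0.1 shift(tool now mm) [-470.3  350.1   84.9] (tool after) [-299.8  488.4  150.1] turn [  2.1 -11.9  19.7] world d mm [275.  517.9 -84.5]
 grasp local now [ 0.2278 -0.635   0.2447] width 0.0878 gf 0.0 F [-0.3  0.3 -0.4]
machine safe wp above
```

Request:
move_arm(rows="0 0 9.85 0 0 0 0.05; 0 0 9.85 0 0 0 0.05; 0 0 0 -0.022 0.056 -0.008 0.05; 0 0 0 -0.022 0.056 -0.008 0.05; 0 0 0 -0.022 0.056 -0.008 0.05; 0 0 0 -0.022 0.056 -0.008 0.05; 0 0 0 -0.022 0.056 -0.008 0.05; 0 0 0 -0.022 0.056 0 0.05")

```text
t: 1.1
eef_pos: [0.3877, -0.2607, 0.2751]
ee_rot: [-3.141, 0.001, -3.043]
force: [2.5, 0.4, -0.5]
width: 0.0501
gripper_force: 0.0
```

```bash
python3 - <<'E'
from h import *
delta([.55,-.1465,.16],12)
E
```

```text
t 1.1 shift(tool now mm) [-192.  151.  126.] (tool after) [-161.7  151.   163.1] turn [ -0.  -11.9   0. ] world d mm [ 176.3  169.1 -125.9]
 grasp local now [ 0.3602 -0.2975  0.2861] width 0.0501 gf 0.0 F [ 2.5  0.4 -0.5]
```

Request:
move_arm(rows="0 -6 0 0 0.05 0 0.05; 0 -6 0 0 0.04 0 0.05; 0 0 0 0 0.03 0 0.05; 0 0 0 0 0 0 0.05; 0 0 0 0 0 0 0.05")

```text
t: 1.72
eef_pos: [0.3756, -0.143, 0.2747]
ee_rot: [-3.142, 0.21, -3.042]
force: [-0.2, 0.2, 0.3]
width: 0.0502
gripper_force: 0.0
```

```bash
python3 - <<'E'
from h import *
delta([.55,-.1465,.16],12)
E
```

```text
t 1.73 shift(tool now mm) [-162.3   32.3  162.7] (tool after) [-162.3   32.7  162.7] turn [0.  0.  0.1] world d mm [ 188.4   51.4 -125.4]
 grasp local now [ 0.3575 -0.1792  0.2854] width 0.0502 gf 0.0 F [-0.2  0.2  0.3]
```

Request:
move_arm(rows="0 0 0 0 0.0325 0 0.05; 0 0 0 -0.03 0 0.03 0.05; 0 0 0 -0.04 0 0.04 0.05; 0 0 0 -0.04 0 0.04 0.05; 0 0 0 -0.032 0 0.032 0.05; 0 0 0 -0.02 0 0.02 0.05; 0 0 0 0 0 0 0.05; 0 0 0 0 0 0 0.05")

```text
t: 2.72
eef_pos: [0.5631, -0.0928, 0.149]
ee_rot: [-3.141, 0.208, -3.044]
force: [-0.2, -0.5, 0.9]
width: 0.05
gripper_force: 0.0
```

```bash
python3 - <<'E'
from h import *
delta([.576,-.1465,.083],12)
s,p,R=here()
m=arm.camera_model("wrist");pic,d=arm.grab_frame("wrist");cv2.imwrite("pics/w1.png",pic)
K=m["mtx"];v,u=np.mgrid[:420,:560];P=np.stack([(u-K[0,2])*d/K[0,0],(v-K[1,2])*d/K[1,1],d],-1)
Q=P@m["mount"][:3,:3].T+m["mount"][:3,3];W=(R.apply(Q.reshape(-1,3))+p)@L.T;W=W[(d>0).ravel()]
x,y,z=W.T;b=(abs(z-.095)<.004)&(x>.5)&(x<.62)&(y<-.11)&(y>-.19);print(b.sum(),np.percentile(x[b],[1,5,50,95]),np.percentile(y[b],[2,5,50,95,98]))
c=b&(x>.58);print(np.percentile(y[c],[2,5,50,95,98]) if c.any() else 0)
E
```

```text
t 2.73 shift(tool now mm) [-10.6   1.1  80.7] (tool after) [-10.5   1.1  80.7] turn [-0.  -0.1 -0. ] world d mm [ 26.8   3.7 -76.8]
 grasp local now [ 0.549  -0.1476  0.1598] width 0.05 gf 0.0 F [-0.2 -0.5  0.9]
1717 [0.55296526 0.55360071 0.56826741 0.5922038 ] [-0.15937061 -0.15681855 -0.14704216 -0.13676606 -0.13418351]
[-0.15527864 -0.15464317 -0.14669928 -0.13872339 -0.13805762]
```

View pics/w1.png

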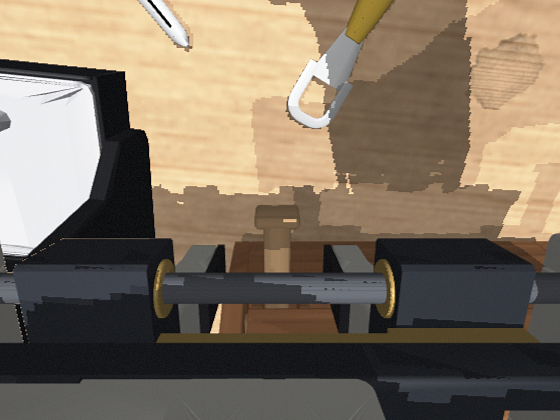

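The wrist view shows the right bar centred between the fingers (plate at about (277,217)), and the measured y agrees. I'll descend and grip.

Request:
move_arm(rows="0 0 0 -0.005 0.001 0.03 0.05; 0 0 0 -0.0055 0 0.03 0.05; 0 0 0 0 0 0.02 0.05; 0 0 0 0 0 0 0.05; 0 0 0 0 0 0 0.0; 0 0 0 0 0 0 0.0; 0 0 0 0 0 0 0.0; 0 0 0 0 0 0 0.0", squeeze=20)

```text
t: 3.78
eef_pos: [0.5904, -0.0882, 0.0743]
ee_rot: [-3.141, 0.21, -3.042]
force: [-0.7, -1.5, 4.1]
width: 0.018
gripper_force: 20.0
```

```bash
python3 - <<'E'
from h import *
delta([.482,-.1465,.083],12)
E
```

```text
t 3.77 shift(tool now mm) [ 92.9  -0.7 -17.7] (tool after) [ 92.9  -0.8 -17.6] turn [-0.  0.  0.] world d mm [-94.  -10.1  -2.1]
 grasp local now [ 0.5766 -0.1457  0.0851] width 0.018 gf 20.0 F [-0.7 -1.5  4.1]
```

Request:
move_arm(rows="0 0 0 0.0068 0 -0.0015 0; 0 0 0 0.0127 0 -0.0027 0; 0 0 0 0.0127 0 -0.0027 0; 0 0 0 0.0127 0 -0.0027 0; 0 0 0 0.0127 0 -0.0027 0; 0 0 0 0.0127 0 -0.0027 0; 0 0 0 0.0098 0 -0.0021 0; 0 0 0 0 0 0 0")

```text
t: 4.78
eef_pos: [0.5073, -0.0964, 0.0742]
ee_rot: [-3.142, 0.21, -3.043]
force: [-1.2, -3.2, 9.6]
width: 0.0181
gripper_force: 20.0
```

Request:
move_arm(rows="0 0 0 0.0049 0 -0.001 0; 0 0 0 0.0049 0 -0.001 0; 0 0 0 0.0049 0 -0.001 0; 0 0 0 0 0 0 0; 0 0 0 0 0 0 0")

```text
t: 5.4
eef_pos: [0.4975, -0.0973, 0.075]
ee_rot: [-3.141, 0.217, -3.041]
force: [17.9, -10.0, -8.0]
width: 0.0177
gripper_force: 20.0
```

```bash
python3 - <<'E'
from h import *
delta([.482,-.1465,.083],12)
E
```

```text
t 5.4 shift(tool now mm) [ 1.8 -0.8  2.5] (tool after) [ 1.8 -0.8  2.5] turn [0.  0.4 0.1] world d mm [-1.2 -1.  -2.8]
 grasp local now [ 0.4832 -0.1457  0.0858] width 0.0177 gf 20.0 F [ 17.9 -10.   -8. ]
```

Request:
move_arm(rows="0 0 0 -0.003 0 0 0.05; 0 0 0 0 0 0 0.05; 0 0 0 0 0 0 0.05; 0 0 0 0 0 -0.03 0.05; 0 0 0 0 0 -0.04 0.05; 0 0 0 -0.01 0.05 0 0.05; 0 0 0 -0.02 0.06 0 0.05; 0 0 0 -0.02 0.06 0 0.05")

```text
t: 6.4
eef_pos: [0.5129, 0.075, 0.1532]
ee_rot: [3.142, 0.209, -3.043]
force: [1.6, -0.6, 0.2]
width: 0.0503
gripper_force: 0.0
```

Request:
move_arm(rows="0 0 0 -0.02 0.05 0 0.05; 0 0 0 0 0 0 0.05; 0 0 0 0 0 0 0.05")

```text
t: 6.78
eef_pos: [0.5271, 0.125, 0.1564]
ee_rot: [-3.141, 0.207, -3.042]
force: [0.6, -0.9, 0.4]
width: 0.0502
gripper_force: 0.0
```

```bash
cat >> h.py <<'E'
def wc():
    s,p,R=here();m=arm.camera_model("wrist");pic,d=arm.grab_frame("wrist")
    K=m["mtx"];v,u=np.mgrid[:420,:560];P=np.stack([(u-K[0,2])*d/K[0,0],(v-K[1,2])*d/K[1,1],d],-1)
    Q=P@m["mount"][:3,:3].T+m["mount"][:3,3];W=(R.apply(Q.reshape(-1,3))+p)@L.T;return pic,W[(d>0).ravel()]
E
python3 - <<'E'
from h import *
delta([.573,.0735,.083],12)
pic,W=wc()
x,y,z=W.T
for c in(.0735,-.1465):
  b=(abs(z-.095)<.004)&(x>.42)&(x<.62)&(abs(y-c)<.04)
  if b.sum()>20: print(b.sum(),np.percentile(x[b],[1,5,50,95]),np.percentile(y[b],[2,5,50,95,98]))
E
```

```text
t 6.78 shift(tool now mm) [-20.3   0.8  90.2] (tool after) [-20.1   0.8  90.3] turn [-0.  -0.1  0.1] world d mm [ 38.2   4.6 -84.1]
 grasp local now [0.5346 0.0727 0.1671] width 0.0502 gf 0.0 F [ 0.6 -0.9  0.4]
1725 [0.54890228 0.54946932 0.56678425 0.61848431] [0.04005751 0.04978579 0.07258812 0.08667735 0.10466466]
21 [0.61559696 0.61564997 0.61697188 0.61866746] [-0.12582308 -0.12554641 -0.12401477 -0.12185448 -0.12182684]
```

Request:
move_arm(rows="0 0 0 -0.009 0.0005 0.03 0.05; 0 0 0 -0.009 0 0.03 0.05; 0 0 0 0 0 0.028 0.05; 0 0 0 0 0 0 0.05; 0 0 0 0 0 0 0.0; 0 0 0 0 0 0 0.0; 0 0 0 0 0 0 0.0; 0 0 0 0 0 0 0.0")

```text
t: 7.82
eef_pos: [0.5644, 0.1303, 0.0757]
ee_rot: [3.14, 0.211, -3.042]
force: [-2.1, 1.6, 2.0]
width: 0.0177
gripper_force: 20.0
```

Request:
move_arm(rows="0 0 0 0.0068 0 -0.0015 0; 0 0 0 0.0127 0 -0.0027 0; 0 0 0 0.0127 0 -0.0027 0; 0 0 0 0.0127 0 -0.0027 0; 0 0 0 0.0127 0 -0.0027 0; 0 0 0 0.0127 0 -0.0027 0; 0 0 0 0.0068 0 -0.0015 0; 0 0 0 0 0 0 0")

```text
t: 8.82
eef_pos: [0.4848, 0.1223, 0.0756]
ee_rot: [3.14, 0.211, -3.042]
force: [-1.3, 5.7, 6.8]
width: 0.0179
gripper_force: 20.0
```

Request:
move_arm(rows="0 0 0 0.0049 0 -0.001 0; 0 0 0 0.0049 0 -0.001 0; 0 0 0 0.0039 0 -0.0008 0; 0 0 0 0 0 0 0; 0 0 0 0 0 0 0")

```text
t: 9.45
eef_pos: [0.4734, 0.1214, 0.0762]
ee_rot: [3.14, 0.213, -3.042]
force: [20.2, -4.0, -1.3]
width: 0.0178
gripper_force: 21.4
```

```bash
python3 - <<'E'
from h import *
delta([.482,.0735,.083],12)
E
```

```text
t 9.45 shift(tool now mm) [-0.4 -0.9  4.1] (tool after) [-0.4 -0.9  4.1] turn [0.1 0.2 0.1] world d mm [ 1.3 -0.7 -4. ]
 grasp local now [0.4807 0.0743 0.087 ] width 0.0178 gf 21.4 F [20.2 -4.  -1.3]
```

Request:
move_arm(rows="0 0 0 -0.003 0 0 0.05; 0 0 0 0 0 0 0.05; 0 0 0 0 0 0 0.05; 0 0 0 0 0 -0.03 0.05; 0 0 0 0 0 -0.06 0.05; 0 0 0 0 0 -0.06 0.05; 0 6 0 0 -0.03 -0.06 0.05; 0 6 0 0 -0.04 0 0.05")

```text
t: 10.45
eef_pos: [0.439, 0.0499, 0.282]
ee_rot: [3.137, 0.005, -3.038]
force: [2.0, 0.6, -0.5]
width: 0.0499
gripper_force: 0.0
```

Request:
move_arm(rows="0 0 0 0 -0.04 0 0.05; 0 0 0 0 0 0 0.05; 0 0 0 0 0 0 0.05")

```text
t: 10.82
eef_pos: [0.4418, 0.0088, 0.2763]
ee_rot: [-3.141, -0.001, -3.043]
force: [0.8, 0.5, -0.1]
width: 0.05
gripper_force: 0.0
```

```bash
python3 - <<'E'
from h import *
delta([.6464,HY,.30],0)
pic,W=wc();x,y,z=W.T
for c in(.0735,-.1465):
  b=(abs(z-.095)<.004)&(x>.40)&(x<.62)&(abs(y-c)<.025)
  if b.sum()>20: print(b.sum(),np.percentile(x[b],[1,5,50,95]),np.percentile(y[b],[2,5,50,95,98]))
pic,d=arm.grab_frame("top");W=cloud("top",d)@L.T;W=W[d>0];x,y,z=W.T
for c in(.0735,-.1465):
  b=(abs(z-.095)<.005)&(x>.40)&(x<.6)&(abs(y-c)<.025)
  if b.sum()>20: print("top",b.sum(),np.percentile(x[b],[1,5,50,95]))
E
```

```text
t 10.82 shift(tool now mm) [-205.9   -1.9  -13. ] (tool after) [-205.9   -1.9  -12.7] turn [-0.  -0.1 -0. ] world d mm [205.1  18.3  12.7]
 grasp local now [ 0.4405 -0.0346  0.2873] width 0.05 gf 0.0 F [ 0.8  0.5 -0.1]
774 [0.4611198  0.46207247 0.47853355 0.51275997] [0.05947743 0.06202002 0.06990946 0.08159621 0.08433939]
736 [0.46133048 0.4619612  0.47710145 0.51273864] [-0.15883099 -0.15602236 -0.14318163 -0.13599307 -0.13347697]
top 105 [0.54012293 0.54316731 0.57138845 0.59644498]
top 233 [0.46274429 0.46820823 0.53600924 0.59293953]
```

Request:
move_arm(rows="0 0 0 -0.04 -0.002 -0.013 0.05; 0 0 0 -0.055 0 0 0.05; 0 0 0 -0.055 0 0 0.05; 0 0 0 -0.04 0 0 0.05; 0 0 0 -0.016 0 0 0.05; 0 0 0 0 0 0 0.05; 0 0 0 0 0 0 0.05")

```text
t: 11.8
eef_pos: [0.6468, 0.0277, 0.2902]
ee_rot: [3.141, 0.0, -3.042]
force: [-0.0, -1.1, -0.5]
width: 0.0502
gripper_force: 0.0
```

```bash
python3 - <<'E'
from h import *
delta([.6464,HY,.2296],0)
pic,W=wc();x,y,z=W.T;cv2.imwrite("pics/w2.png",pic)
k=(abs(y-HY)<.03)&(z>.19)&(z<.25)&(x<.67)&(x>.62)&(x-(.616+np.tan(np.radians(25))*(z-.095))<-.014)
if k.sum()>10: print(k.sum(),*[np.round(np.percentile(a[k],[1,5,50,95,99]),4) for a in(x,y,z)])
E
```

```text
t 11.8 shift(tool now mm) [ 0.  -0.6 71.6] (tool after) [-0.  -0.6 71.6] turn [0.  0.  0.1] world d mm [  0.1  -0.6 -71.6]
 grasp local now [ 0.6464 -0.0359  0.3012] width 0.0502 gf 0.0 F [-0.  -1.1 -0.5]
995 [0.6348 0.6358 0.6442 0.6611 0.6634] [-0.0464 -0.045  -0.0366 -0.0288 -0.0274] [0.2274 0.2292 0.2374 0.2416 0.2425]
```

View pics/w2.png

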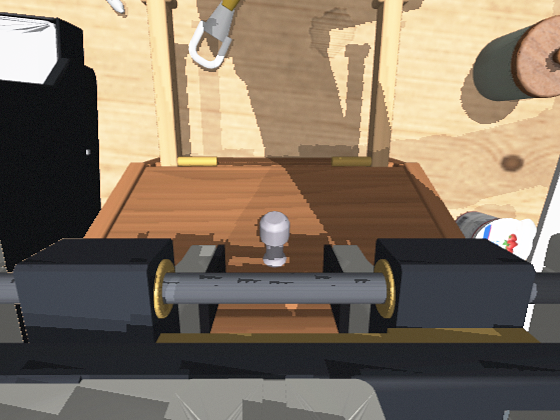

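The wrist view has the knob centred between the fingers at about (274,230). Its y and height match the model, so I'll descend and grip.

Request:
move_arm(rows="0 0 0 0 -0.0006 0.025 0.05; 0 0 0 0 0 0.025 0.05; 0 0 0 0 0 0.02 0.05; 0 0 0 0 0 0 0.05; 0 0 0 0 0 0 0.0; 0 0 0 0 0 0 0.0; 0 0 0 0 0 0 0.0; 0 0 0 0 0 0 0.0", squeeze=20)

```text
t: 12.85
eef_pos: [0.6483, 0.028, 0.2204]
ee_rot: [3.14, 0.002, -3.042]
force: [-0.9, 4.1, 1.6]
width: 0.0188
gripper_force: 20.0
```

```bash
cat >> h.py <<'E'
def outer(q): f=q-np.radians(25);u=np.array([-np.sin(f),0,np.cos(f)]);n=np.array([np.cos(f),0,np.sin(f)]);return np.array([HX,HY,HZ])+.135*u-.029*n
def inner(q): f=q-np.radians(25);u=np.array([-np.sin(f),0,np.cos(f)]);n=np.array([np.cos(f),0,np.sin(f)]);return np.array([HX,HY,HZ])+.135*u+.041*n
def rows(fn,q0,q1,n,th0,th1):
    qs=np.linspace(q0,q1,n+1);ths=np.linspace(th0,th1,n+1)
    for i in range(n):
        P0,R0=tcp(fn(qs[i]),ths[i]);P1,_=tcp(fn(qs[i+1]),ths[i+1])
        d=R0.inv().apply(P1-P0);print(f"q{qs[i+1]:.3f}: 0 {-(ths[i+1]-ths[i]):.2f} 0 {d[0]:.4f} 0 {d[2]:.4f}")
E
python3 - <<'E'
from h import *
delta(outer(0),0)
rows(outer,0,.8,14,0,28)
E
```

```text
t 12.85 shift(tool now mm) [ 1.5 -0.8  1.8] (tool after) [ 1.5 -0.8  1.8] turn [0.1 0.1 0.1] world d mm [-1.4 -0.9 -1.8]
 grasp local now [ 0.6479 -0.0357  0.2314] width 0.0188 gf 20.0 F [-0.9  4.1  1.6]
q0.057: 0 -2.00 0 0.0074 0 -0.0015
q0.114: 0 -2.00 0 0.0074 0 -0.0014
q0.171: 0 -2.00 0 0.0074 0 -0.0012
q0.229: 0 -2.00 0 0.0074 0 -0.0010
q0.286: 0 -2.00 0 0.0075 0 -0.0009
q0.343: 0 -2.00 0 0.0075 0 -0.0007
q0.400: 0 -2.00 0 0.0075 0 -0.0005
q0.457: 0 -2.00 0 0.0075 0 -0.0003
q0.514: 0 -2.00 0 0.0075 0 -0.0002
q0.571: 0 -2.00 0 0.0075 0 0.0000
q0.629: 0 -2.00 0 0.0075 0 0.0002
q0.686: 0 -2.00 0 0.0075 0 0.0004
q0.743: 0 -2.00 0 0.0075 0 0.0006
q0.800: 0 -2.00 0 0.0075 0 0.0007
```

Request:
move_arm(rows="0 -2 0 0.0074 0 -0.0015 0; 0 -2 0 0.0074 0 -0.0014 0; 0 -2 0 0.0074 0 -0.0012 0; 0 -2 0 0.0074 0 -0.001 0; 0 0 0 0 0 0 0")

```text
t: 13.48
eef_pos: [0.6176, 0.025, 0.2239]
ee_rot: [3.139, 0.142, -3.042]
force: [-0.4, 6.0, -1.1]
width: 0.0184
gripper_force: 20.0
```

```bash
python3 - <<'E'
from h import *
delta(outer(.229),8)
E
```

```text
t 13.47 shift(tool now mm) [ 0.8 -0.8  1.6] (tool after) [ 0.8 -0.7  1.6] turn [0.1 0.1 0.1] world d mm [-0.5 -0.8 -1.7]
 grasp local now [ 0.6155 -0.0358  0.2348] width 0.0184 gf 20.0 F [-0.4  6.  -1.1]
```

Request:
move_arm(rows="0 -2 0 0.0075 0 -0.0004 0; 0 -2 0 0.0075 0 -0.0002 0; 0 -2 0 0.0075 0 0 0; 0 -2 0 0.0075 0 -0.0003 0; 0 -2 0 0.0075 0 -0.0002 0; 0 0 0 0 0 0 0")

```text
t: 14.22
eef_pos: [0.5818, 0.0213, 0.2184]
ee_rot: [3.139, 0.318, -3.042]
force: [-2.9, 6.8, 4.6]
width: 0.0193
gripper_force: 20.0
```

```bash
python3 - <<'E'
from h import *
delta(outer(.514),18)
pic,d=arm.grab_frame("side");cv2.imwrite("pics/s2.png",cv2.resize(pic[100:340,120:420],None,fx=2,fy=2))
E
```

```text
t 14.22 shift(tool now mm) [ 1.8 -0.7  0.9] (tool after) [ 1.8 -0.7  1. ] turn [0.1 0.2 0.1] world d mm [-1.4 -0.8 -1.5]
 grasp local now [ 0.5776 -0.0359  0.2288] width 0.0193 gf 20.0 F [-2.9  6.8  4.6]
```

View pics/s2.png

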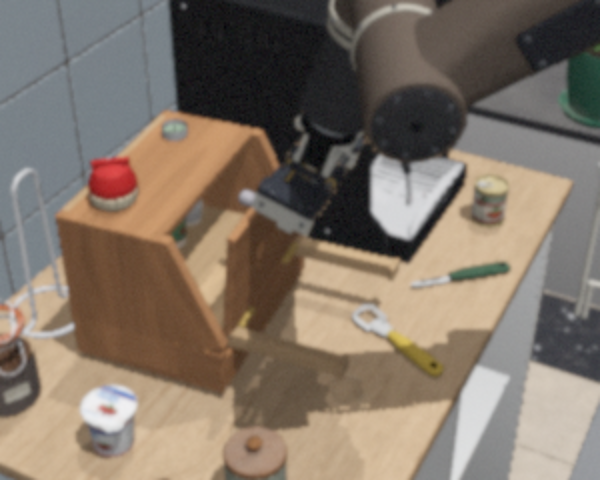

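The flap has come just past upright in the gripper, with its free edge around (245,215), the inner knob visible at (247,197) and both supports out. I'll continue to about 0.8.

Request:
move_arm(rows="0 -2 0 0.0075 0 0.0002 0; 0 -2 0 0.0075 0 0.0004 0; 0 -2 0 0.0075 0 0.0005 0; 0 -2 0 0.0075 0 0.0006 0; 0 -2 0 0.0075 0 0.0007 0; 0 0 0 0 0 0 0; 0 0 0 0 0 0 0")

```text
t: 15.15
eef_pos: [0.549, 0.0181, 0.2028]
ee_rot: [3.14, 0.493, -3.041]
force: [-8.9, 5.6, 10.3]
width: 0.0188
gripper_force: 20.0
```

```bash
python3 - <<'E'
from h import *
delta(outer(.8),28)
E
```

```text
t 15.15 shift(tool now mm) [ 3.  -0.7  0.3] (tool after) [ 3.  -0.7  0.3] turn [0.2 0.3 0.1] world d mm [-2.4 -0.9 -1.7]
 grasp local now [ 0.5429 -0.0359  0.2125] width 0.0188 gf 20.0 F [-8.9  5.6 10.3]
```

Request:
move_arm(rows="0 0 0 0 0 0 0.02; 0 0 0 0 0 0 0.035; 0 0 0 0 0 0 0.05; 0 0 0 0 0 0 0.05; 0 0 0 0 0 -0.02 0.05; 0 0 0 0 0 -0.04 0.05; 0 0 0 0 0 -0.05 0.05; 0 0 0 0 0 0 0.05")

```text
t: 16.15
eef_pos: [0.4969, 0.0124, 0.3019]
ee_rot: [3.138, 0.495, -3.043]
force: [1.2, -0.5, -0.5]
width: 0.0498
gripper_force: 0.0
```

```bash
python3 - <<'E'
from h import *
delta(inner(.8)+[0,0,.09],0)
pic,W=wc();x,y,z=W.T
f=(abs(y-HY)<.12)&(abs(y-HY)>.03)&(z>.11)&(z<.25)&(x<HX+.01)&(x>.5)
if f.sum()>30:
  print(f.sum());r=np.arctan2(-(x[f]-HX),z[f]-HZ);print("flap lean samples",np.percentile(r,[5,50,95]))
pic,d=arm.grab_frame("side");W=cloud("side",d)@L.T;W=W[d>0];x,y,z=W.T
f=(abs(y-HY)<.12)&(z>.13)&(z<.26)&(x<HX+.02)&(x>.5)
r=np.arctan2(-(x[f]-HX),z[f]-HZ);print(f.sum(),"side q samples",np.percentile(r,[5,25,50,75,95])+.436)
cv2.imwrite("pics/s3.png",cv2.resize(pic[100:340,120:420],None,fx=2,fy=2))
E
```

```text
t 16.15 shift(tool now mm) [-103.1   -0.2   41.1] (tool after) [-1.102e+02 -1.000e-01 -1.280e+01] turn [ 0.2 28.4  0.1] world d mm [109.7  10.7  12.8]
 grasp local now [ 0.4905 -0.0365  0.3116] width 0.0498 gf 0.0 F [ 1.2 -0.5 -0.5]
9889
flap lean samples [0.29914152 0.34602511 0.35429742]
681 side q samples [0.52547406 0.74801235 0.77342837 0.78454791 0.96764602]
```

View pics/s3.png

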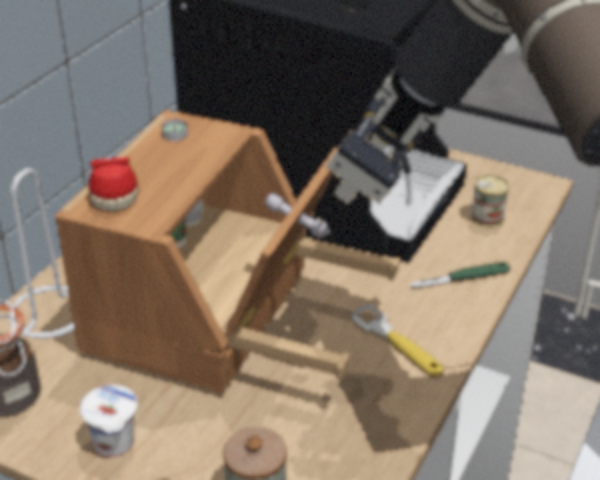

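The flap stays at about 0.785 rad, with the inner knob exposed at about (275,202). I'll bring the tool upright, then go over the edge to the inner knob.

Request:
move_arm(rows="0 9.4 0 0 0 -0.04 0.05; 0 9.5 0 -0.03 0 -0.01 0.05; 0 9.5 0 -0.03 0 0 0.05; 0 0 0 -0.03 0 0 0.05; 0 0 0 -0.03 0 0 0.05; 0 0 0 0 0 0 0.05; 0 0 0 0 0 0 0.05")

```text
t: 17.12
eef_pos: [0.5943, 0.019, 0.3529]
ee_rot: [-3.138, 0.009, -3.047]
force: [0.1, -0.6, 0.5]
width: 0.0499
gripper_force: 0.0
```

```bash
python3 - <<'E'
from h import *
delta(inner(.785),0);print(inner(.785))
pic,W=wc();x,y,z=W.T
k=(abs(y-HY)<.02)&(z>.2)&(z<.27);f=.349
out=(x-HX)*np.cos(f)+(z-HZ)*np.sin(f);al=-(x-HX)*np.sin(f)+(z-HZ)*np.cos(f)
k=(abs(y-HY)<.02)&(out>.028)&(out<.06)&(al>.11)&(al<.16)
print(k.sum(),*[np.round(np.percentile(a[k],[1,5,50,95,99]),4) for a in(x,y,z,out,al)] if k.sum()>5 else 0)
E
```

```text
t 17.12 shift(tool now mm) [-13.6   3.5 128.1] (tool after) [-14.8   2.9 128. ] turn [-0.2  0.5 -0.2] world d mm [  14.4    4.4 -128. ]
 grasp local now [ 0.5932 -0.0394  0.3639] width 0.0499 gf 0.0 F [ 0.1 -0.6  0.5]
[ 0.60801077 -0.0365      0.23588436]
587 [0.5943 0.5956 0.6043 0.6137 0.6149] [-0.0466 -0.0456 -0.0366 -0.0283 -0.0273] [0.2338 0.2367 0.2435 0.2471 0.2478] [0.0287 0.0298 0.0399 0.0496 0.0504] [0.136  0.1371 0.1432 0.146  0.1465]
```

Request:
move_arm(rows="-0.2 0.5 -0.2 -0.0148 0.003 0 0.05; 0 0 0 0 0 0.04 0.05; 0 0 0 0 0 0.04 0.05; 0 0 0 0 0 0.03 0.05; 0 0 0 0 0 0.016 0.05; 0 0 0 0 0 0 0.05; 0 0 0 0 0 0 0.05")

```text
t: 18.05
eef_pos: [0.6101, 0.024, 0.2304]
ee_rot: [3.141, 0.005, -3.043]
force: [0.4, -0.3, 0.3]
width: 0.0502
gripper_force: 0.0
```

```bash
python3 - <<'E'
from h import *
delta(inner(.785),0)
rows(inner,.785,2.007,28,0,0)
E
```

```text
t 18.05 shift(tool now mm) [ 1.6 -0.5  5.5] (tool after) [ 1.5 -0.5  5.5] turn [0.  0.3 0. ] world d mm [-1.5 -0.6 -5.5]
 grasp local now [ 0.6095 -0.036   0.2414] width 0.0502 gf 0.0 F [ 0.4 -0.3  0.3]
q0.829: 0 -0.00 0 0.0061 0 0.0005
q0.872: 0 -0.00 0 0.0061 0 0.0007
q0.916: 0 -0.00 0 0.0061 0 0.0010
q0.960: 0 -0.00 0 0.0060 0 0.0013
q1.003: 0 -0.00 0 0.0060 0 0.0015
q1.047: 0 -0.00 0 0.0059 0 0.0018
q1.091: 0 -0.00 0 0.0058 0 0.0020
q1.134: 0 -0.00 0 0.0057 0 0.0023
q1.178: 0 -0.00 0 0.0056 0 0.0025
q1.221: 0 -0.00 0 0.0055 0 0.0028
q1.265: 0 -0.00 0 0.0054 0 0.0030
q1.309: 0 -0.00 0 0.0052 0 0.0032
q1.352: 0 -0.00 0 0.0051 0 0.0035
q1.396: 0 -0.00 0 0.0049 0 0.0037
q1.440: 0 -0.00 0 0.0048 0 0.0039
q1.483: 0 -0.00 0 0.0046 0 0.0041
q1.527: 0 -0.00 0 0.0044 0 0.0043
q1.571: 0 -0.00 0 0.0042 0 0.0045
q1.614: 0 -0.00 0 0.0040 0 0.0047
q1.658: 0 -0.00 0 0.0038 0 0.0048
q1.702: 0 -0.00 0 0.0036 0 0.0050
q1.745: 0 -0.00 0 0.0034 0 0.0052
q1.789: 0 -0.00 0 0.0031 0 0.0053
q1.832: 0 -0.00 0 0.0029 0 0.0054
q1.876: 0 -0.00 0 0.0027 0 0.0056
q1.920: 0 -0.00 0 0.0024 0 0.0057
q1.963: 0 -0.00 0 0.0022 0 0.0058
q2.007: 0 -0.00 0 0.0019 0 0.0059
```

Request:
move_arm(rows="0 0.3 0 0.0015 -0.0005 0.005 0.05; 0 0 0 0 0 0 0.05; 0 0 0 0 0 0 0; 0 0 0 0 0 0 0; 0 0 0 0 0 0 0; 0 0 0 0 0 0 0")

```text
t: 18.8
eef_pos: [0.608, 0.024, 0.2237]
ee_rot: [3.14, -0.002, -3.043]
force: [-1.3, 3.5, 0.4]
width: 0.0189
gripper_force: 20.0
```

Request:
move_arm(rows="0 0 0 0.0061 0 0.0005 0; 0 0 0 0.0061 0 0.0007 0; 0 0 0 0.0061 0 0.001 0; 0 0 0 0.006 0 0.0013 0; 0 0 0 0.006 0 0.0015 0; 0 0 0 0.0059 0 0.0018 0; 0 0 0 0 0 0 0")

```text
t: 19.68
eef_pos: [0.5708, 0.0203, 0.2162]
ee_rot: [3.14, -0.003, -3.043]
force: [-0.4, 5.5, -3.8]
width: 0.0191
gripper_force: 20.0
```

```bash
python3 - <<'E'
from h import *
delta(inner(1.047),0)
E
```

```text
t 19.68 shift(tool now mm) [-1.7 -0.7 -1.9] (tool after) [-1.7 -0.7 -1.9] turn [ 0.1 -0.2  0. ] world d mm [ 1.8 -0.5  1.9]
 grasp local now [ 0.5701 -0.0358  0.2272] width 0.0191 gf 20.0 F [-0.4  5.5 -3.8]
```

Request:
move_arm(rows="0 0 0 0.0055 0 0.0015 0; 0 0 0 0.0054 0 0.0018 0; 0 0 0 0.0056 0 0.0023 0; 0 0 0 0.0055 0 0.0026 0; 0 0 0 0.0054 0 0.0029 0; 0 0 0 0.0052 0 0.0032 0; 0 0 0 0.0051 0 0.0035 0; 0 0 0 0.0049 0 0.0037 0")

```text
t: 20.68
eef_pos: [0.5303, 0.0163, 0.1947]
ee_rot: [3.14, -0.0, -3.043]
force: [7.2, 4.5, -10.5]
width: 0.0187
gripper_force: 20.0
```

```bash
python3 - <<'E'
from h import *
delta(inner(1.396),0)
E
```

```text
t 20.68 shift(tool now mm) [ 0.7 -0.7 -0.3] (tool after) [ 0.7 -0.7 -0.3] turn [ 0.1 -0.   0. ] world d mm [-0.7 -0.7  0.3]
 grasp local now [ 0.5293 -0.0358  0.2057] width 0.0187 gf 20.0 F [  7.2   4.5 -10.5]
```

Request:
move_arm(rows="0 0 0 0.0048 0 0.0037 0; 0 0 0 0.0046 0 0.0039 0; 0 0 0 0.0044 0 0.0042 0; 0 0 0 0.0042 0 0.0044 0; 0 0 0 0.004 0 0.0047 0; 0 0 0 0.0038 0 0.0048 0; 0 0 0 0.0036 0 0.005 0; 0 0 0 0.0034 0 0.0052 0")

```text
t: 21.68
eef_pos: [0.4981, 0.0131, 0.16]
ee_rot: [3.14, 0.001, -3.043]
force: [5.3, 4.6, -4.1]
width: 0.0191
gripper_force: 20.0
```

```bash
python3 - <<'E'
from h import *
delta(inner(1.745),0)
E
```

```text
t 21.68 shift(tool now mm) [ 1.2 -0.6  1.4] (tool after) [ 1.2 -0.6  1.4] turn [0.1 0.1 0. ] world d mm [-1.1 -0.8 -1.4]
 grasp local now [ 0.497  -0.0359  0.171 ] width 0.0191 gf 20.0 F [ 5.3  4.6 -4.1]
```

Request:
move_arm(rows="0 0 0 0.0031 0 0.0053 0; 0 0 0 0.0029 0 0.0054 0; 0 0 0 0.0027 0 0.0056 0; 0 0 0 0.0024 0 0.0057 0; 0 0 0 0.0022 0 0.0058 0; 0 0 0 0.0019 0 0.0059 0; 0 0 0 0 0 0 0; 0 0 0 0 0 0 0")

```text
t: 22.68
eef_pos: [0.4823, 0.0114, 0.1262]
ee_rot: [3.14, -0.0, -3.043]
force: [2.4, 5.7, -3.9]
width: 0.0186
gripper_force: 20.0
```

```bash
python3 - <<'E'
from h import *
delta(inner(2.007),0)
E
```

```text
t 22.68 shift(tool now mm) [ 0.5 -0.6  1.2] (tool after) [ 0.5 -0.6  1.2] turn [ 0.1 -0.   0. ] world d mm [-0.4 -0.6 -1.2]
 grasp local now [ 0.4811 -0.0359  0.1372] width 0.0186 gf 20.0 F [ 2.4  5.7 -3.9]
```

Request:
move_arm(rows="0 0 0 0 0 0.001 0; 0 0 0 0 0 0.001 0; 0 0 0 0 0 0 0; 0 0 0 0 0 0 0")

```text
t: 23.18
eef_pos: [0.4821, 0.0114, 0.1251]
ee_rot: [3.14, -0.0, -3.043]
force: [-4.0, 6.3, 8.3]
width: 0.0187
gripper_force: 20.0
```

Request:
move_arm(rows="0 0 0 0 0 0 0.022; 0 0 0 0 0 0 0.03; 0 0 0 0 0 0 0.05; 0 0 0 0 0 0 0.05; 0 0 0 0 0 -0.03 0.05; 0 0 0 0 0 -0.05 0.05; 0 0 0 0 0 -0.06 0.05; 0 0 0 0 0 0 0.05")

```text
t: 24.18
eef_pos: [0.4843, 0.0111, 0.269]
ee_rot: [3.14, 0.006, -3.043]
force: [0.4, 0.5, -1.1]
width: 0.0499
gripper_force: 0.0
```

```bash
python3 - <<'E'
from h import *
delta(inner(2.007),0)
pic,W=wc();x,y,z=W.T
f=(abs(y-HY)<.12)&(abs(y-HY)>.03)&(z>.08)&(z<.14)&(x<.58)&(x>.455)
c=np.polyfit(x[f]-HX,z[f],1);print(f.sum(),"slope rad",c,np.percentile(z[f],[5,50,95]))
pic,d=arm.grab_frame("side");cv2.imwrite("pics/s4.png",cv2.resize(pic[100:340,120:420],None,fx=2,fy=2))
E
```

```text
t 24.18 shift(tool now mm) [  3.3  -0.3 143.9] (tool after) [ 2.50e+00 -1.00e-01  1.44e+02] turn [0.1 0.4 0. ] world d mm [  -2.4   -0.3 -144. ]
 grasp local now [ 0.483  -0.0365  0.28  ] width 0.0499 gf 0.0 F [ 0.4  0.5 -1.1]
15823 slope rad [0.00013966 0.10758532] [0.10640507 0.10756602 0.10872929]
```

View pics/s4.png

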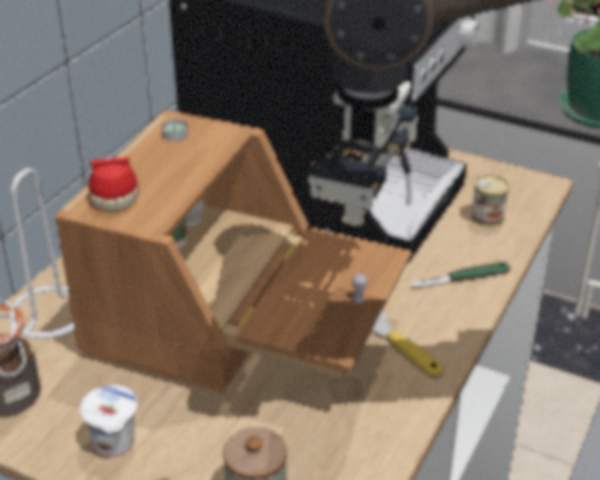

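The flap lies level: the measured slope is about 0 and its top face is 107.5 mm above the table, as expected. The inner knob at (360,288) is free and the gripper is clear.

```bash
python3 -c "
from station import arm
print(arm.job_done())"
```

```text
the job is handed in; nothing more can be done
None
```

The job is handed in, with no verdict shown: both supports are out to their stops, and the flap was lowered in the gripper and measured level on them after release, with the arm clear and the other things looking undisturbed.

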